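Roll-check the cell's tie rods

TASK

Take the sprung rolling pad by its grip and with it roll each of the three steel tie rods across the granite plate, at least half a turn on from where it lay unless it starts to rock, pressing lightly (a few newtons, and never more than 13 N on a rod, so stop as soon as a rod pushes back). Lay any rod that rocks or wobbles in the white reject tray with the gripper; leave the straight ones on the plate where they have rolled to, moved only with the pad and never lifted or touched with the fingers. Finish with the pad standing upright on the bench and everything let go, the things beyond the plate undisturbed.

Things in the scene. Friction and masses are not known exactly. Their poses are not given: they have to be found in the camera images.
- plate: dark granite surface plate, 240 (x) x 460 (y) x 40 mm high, no rim, fixed on the bench; the three rods lie on top in three lanes side by side, 150 mm apart along its y, on its half nearer the robot, with room to roll away from the robot (+x). Origin: centre of its underside (top face at z = 40 mm).
- rod_a: steel tie rod lying on the plate along y: 20 mm diameter over 110 mm, an 8 mm long, 12 mm thick stub at each end; 290 g. Straight or bent: a bent one's middle is 2.5 mm off the line of its ends; it lies with the bend sideways, 20 mm tall, and rises to 22.5 mm as it is rolled a quarter turn. The name does not tell which. Origin: mid-length on the axis; y along the rod; x and z turn as it rolls.
- rod_b: steel tie rod lying on the plate along y: 20 mm diameter over 110 mm, an 8 mm long, 12 mm thick stub at each end; 290 g. Straight or bent: a bent one's middle is 2.5 mm off the line of its ends; it lies with the bend sideways, 20 mm tall, and rises to 22.5 mm as it is rolled a quarter turn. The name does not tell which. Origin: mid-length on the axis; y along the rod; x and z turn as it rolls.
- rod_c: steel tie rod lying on the plate along y: 20 mm diameter over 110 mm, an 8 mm long, 12 mm thick stub at each end; 290 g. Straight or bent: a bent one's middle is 2.5 mm off the line of its ends; it lies with the bend sideways, 20 mm tall, and rises to 22.5 mm as it is rolled a quarter turn. The name does not tell which. Origin: mid-length on the axis; y along the rod; x and z turn as it rolls.
- pad: loose rolling pad standing on the bench, 270 g: a wooden grip above a flat rubber-faced shoe (90 mm along x, 120 mm along y, 12 mm thick) on a vertical spring: it yields up to 8 mm at 6 N per mm, then is solid. Origin: centre of the shoe's underside, spring relaxed; z up. Pressed on a rod and moved along x it rolls the rod, which advances half as far. The shoe's y covers the rod's length.
- pad_grip (a point): where to hold the pad: centre of its wooden grip, 60 mm above the pad's origin; grip 22 mm thick along the pad's x, 60 mm wide along y, from 28 to 83 mm up. A bridge 50 (x) x 90 (y) mm lies under it, 22 to 30 mm up. A grip of 40 N holds it firmly. The pad may be set down on any free place of the bench; where it stood is good.
- tray: white open reject tray, fixed on the bench, 110 (x) x 160 (y) x 35 mm high outside, walls and floor 4 to 5 mm; a rod fits in lying along its y. Origin: centre of its underside. It stands on one side of the plate and the pad on the other, either way round.
- bulb: bystander: orange rubber bulb standing on the bench beyond the plate, 56 mm wide, 85 mm high; origin at the centre of its underside.
- spanner: bystander: steel spanner lying on the bench beyond the plate; origin at the centre of its underside.
- pot: bystander: small aluminium pot, 60 mm wide, 50 mm high, on the bench beyond the plate; origin at the centre of its underside.

How it is judged:
On the way, in this order (a step that is already met when the one before it is completed fails the run):
1. the bent rod has been pressed and turned under the pad (contact force between pad and rod_b above 1.5 N and angular speed of rod_b above 0.1 rad/s), for 0.04 s.
2. the bent rod lies in the reject tray, let go (height (world z) of rod_b below 0.03 m and contact force between the fingers and rod_b below 0.1 N and x of rod_b in the frame of tray between -0.055 and 0.055 m and y of rod_b in the frame of tray between -0.06 and 0.06 m), for 0.2 s.
At the end, for the whole second after the job is handed in: The bent rod lies flat (within 10 degrees) inside the reject tray, at rest; each straight rod lies at rest on the plate at least 25 mm from where it started (about half a turn is 31 mm); the pad stands upright (within 3 degrees) on the bench, at rest (height (world z) of rod_b below 0.03 m and x of rod_b in the frame of tray between -0.055 and 0.055 m and y of rod_b in the frame of tray between -0.06 and 0.06 m and angle between rod_b's own y axis and vertical between 1.39 and 1.75 rad and linear speed of each of rod_b, rod_a, rod_c, pad below 0.03 m/s and distance of each of rod_a, rod_c from where it was at the start of the episode above 0.025 m and height (world z) of rod_a between 0.045 and 0.055 m and height (world z) of rod_c between 0.045 and 0.055 m and angle between pad's own z axis and vertical below 0.05 rad and height (world z) of pad below 0.01 m); the robot touches nothing.
It fails at once if a rod is pressed by the pad with more than 13 N (contact force between pad and rod_a above 13 N or contact force between pad and rod_b above 13 N or contact force between pad and rod_c above 13 N).
It fails at once if a straight rod is lifted off the plate or falls off it (height (world z) of any of rod_a, rod_c above 0.06 m or height (world z) of any of rod_a, rod_c below 0.04 m).
It fails at once if a straight rod is touched with the fingers (contact force between the fingers and rod_a above 0.5 N or contact force between the fingers and rod_c above 0.5 N).
It fails at once if the bulb, spanner or pot is moved by more than 30 mm (distance of any of bulb, spanner, pot from where it was at the start of the episode above 0.03 m).
It also fails if it takes over 72 s, if anything falls off the work surface, if the arm or the gripper's body presses on something with over 40 N, if the wrist force passes 120 N, or if a joint passes its speed limit or range.

ROBOT

A 6-joint arm with a two-finger parallel gripper is mounted at the origin on the work surface. World frame = base frame: x ahead of the robot, y to its left, z up, the work surface at z = 0. Lengths are in m, angles in rad, forces in N, time in s.
With the tool pointing down it reaches from about 0.375 to 0.9 m from the base axis. Payload 3.1 kg.
Tool frame: the origin (TCP) lies midway between the tips of the shut fingers; the grasp point (between the pads) lies 19 mm behind it; z points along the fingers, y is the line along which they close (so a half turn about z gives the same grasp; the last joint's range is limited). The gripper opens to 85 mm and grips with 20 to 120 N. Pads are 22 mm wide; open, the fingers measure 114 mm over their backs; the gripper's body (76 mm by 85 mm) begins 54 mm behind the grasp point. The pads swing forward as they close: fully open they stand 13 mm farther back than shut.
Start: joints at [-1.454, 0.527, 1.433, -0, 1.181, -0.178], TCP at [0.182, -0.598, 0.231] pointing down, gripper open.
Joint ranges: [-3.08, 3.08], [-0.75, 2.2], [0.22, 2.44], [-1.43, 4.57], [0, 2.65], [-2.85, 2.85]. Speed limits (rad/s): [2.79, 2.79, 3.14, 3.14, 3.14, 3.14].

INTERFACE

Orientations are given as a unit quaternion [x, y, z, w].
In Python, from station import manip gives the robot as it stands.
- The arm moves only by the tool step_arm, never from a script. Its argument "targets" is text: rows parted by semicolons, each of 4 numbers parted by spaces: the shift along the tool's x, y, z in mm, then the turn about the tool's z in degrees. A call has 1 to 12 rows; each row is the pose to reach, as a shift and turn from the pose commanded when the call began, along the tool's axes at that moment; what a row does not reach only later rows make up. A row lasts 1/10 s, in which the tool goes at most 50 mm and 8.59 degrees, less where a joint would pass 70% of its speed; a pose out of reach is approached as far as the arm can. A call with a gripper value outside its range is refused whole. "gripper" is the closure, from 0 (fully open) to 1 (shut), set as the call begins (left out, the last holds). The fingers move at their own pace and stop on an object; "squeeze" is the grip in N (left out, the last holds). Time passes only in rows, so rows that repeat a pose let the fingers close. It gives the time, the measured TCP pose, the force, the opening and the grip force at its end, in the units of the state.
- manip.sense(): the state, without advancing time (a new reading comes with each control period).
- manip.snapshot(name): name is "scene" or "top" or "wrist"; returns the picture (384x512x3 uint8, red, green, blue); there is no depth.
- manip.get_calibration(name): a dict with "fov_y" (degrees; the focal length in pixels is half the picture's height over the tangent of half this angle, whatever the lens; pixels are square), "cx", "cy" (the principal point, pixels), "extrinsics" (4x4, takes a point from camera to world coordinates); the wrist camera has in their place "tool_from_camera" (4x4, takes a point from camera to tool coordinates, whose origin is the TCP and whose axes are the flange's). Camera axes: x right, y down, z forward; pixel columns grow to the right and rows downward; lengths in m; the calibration is good to about 2 mm. A picture is of the moment at which its call begins: read the wrist's pose just before it. get_calibration takes no time and is no camera call.
- manip.sign_off(): hands the job in; it is judged then, once.
Trained networks look in the newest picture that a camera, given by its name, has taken for a name from the list of things; names that differ only in an ending like _2 or _b are one class to them, and where a whole thing is asked for, a point or a joint stands for the part that bears it (a point fixed in the world has none). Each returns a list of dicts, best first, with "p" (0 to 1); they miss things now and then, are a little off and sometimes report something else, mostly with a low value. They report only what shows in the picture. A call takes as long as a camera call.
- manip.recognise(camera, query): "position" ([column, row] in pixels, amid what is visible of it).
- manip.masks_of(camera, query): "pixels" (384x512 bool, what is visible of it) and "position" ([column, row] in pixels, amid what is visible of it).
- manip.mark_of(camera, query): "position" ([column, row] in pixels: a listed point, or the origin of a listed thing).
The state is a dict: "t": time; "q": joint angles; "qd": joint speeds; "tau": joint torques, N m; "tcp_pos": TCP position; "tool_rot": TCP orientation; "force": force on the tool from outside, world axes, zero at the start; "ft_torque": the same for the moment, N m; "finger_gap": opening from 0.0 (shut) to 1.0 (fully open); "gripper_force": force on a finger pad.
Only numpy, scipy, OpenCV 4.12 (cv2) and the standard library are available. Lean on these libraries where they do the work, as an engineer would, in place of code of your own. Each camera call takes 0.05 s, during which the arm holds its last target. There are 200 camera calls.

## Working session

There is one attempt and no reset: what is moved stays moved. The work goes in short steps, Python scripts to look and compute and a tool call to move; the robot and the scene stay as the last step left them, time stands still between calls to the robot, and variables do not carry over. Pictures are saved under pics/ and viewed, at most 10 in all, crops included, and the job is handed in when it is done.

Besides the shell and the picture viewer there is one more tool, called after "Emit:" by a JSON object that holds its "fn" and its "kwargs", one argument or row to a line. step_arm: Moves the arm, as the interface text tells. Its arguments: {"type":"object","properties":{"targets":{"type":"string"},"gripper":{"type":"number"},"squeeze":{"type":"number"}},"required":["targets"]}

```bash
mkdir -p pics; cat > h.py <<'E'
import numpy as np,cv2
from station import manip
from scipy.spatial.transform import Rotation as R
def cam(n):
    c=manip.get_calibration(n)
    f=192/np.tan(np.radians(c['fov_y'])/2)
    if n=='wrist':
        s=manip.sense();T=np.eye(4);T[:3,:3]=R.from_quat(s['tool_rot']).as_matrix();T[:3,3]=s['tcp_pos']
        E=T@np.array(c['tool_from_camera'])
    else:E=np.array(c['extrinsics'])
    return f,c['cx'],c['cy'],E
def at(n,px,z,C=None):
    f,cx,cy,E=C or cam(n)
    d=E[:3,:3]@np.array([(px[0]-cx)/f,(px[1]-cy)/f,1]);o=E[:3,3]
    return (o+d*(z-o[2])/d[2]).round(4)
def snap(n,name):
    im=manip.snapshot(n);cv2.imwrite('pics/%s.png'%name,im[:,:,::-1]);return im
E
python3 - <<'E'
from h import *
print(manip.sense())
for n in('top','scene'):
    snap(n,n+'0');C=cam(n);print(n,C[3].round(3).tolist())
    for q,z in(('rod_a',.05),('pad_grip',.06),('pad',0),('tray',0),('plate',0),('bulb',0),('spanner',0),('pot',0)):
        for m in manip.mark_of(n,q)[:3]: print(q,round(m['p'],2),np.round(m['position'],1),at(n,m['position'],z,C))
a=cv2.imread('pics/top0.png');b=cv2.imread('pics/scene0.png');cv2.imwrite('pics/both.png',np.hstack([a,b])[:, :]) 
E
```

```text
{'t': 0.0, 'q': array([-1.45450949e+00,  5.28437878e-01,  1.43392530e+00, -1.64803501e-05,
        1.18141964e+00, -1.78490559e-01]), 'qd': array([-9.76194474e-04, -5.43593237e-04, -5.36805207e-04,  6.97014548e-04,
        1.30491874e-03,  9.00883177e-05]), 'tau': array([ 1.47339539e-03, -4.42339897e+01, -1.78026956e+01, -1.78481073e-04,
        8.29790777e-03,  5.80017826e-06]), 'tcp_pos': array([ 0.18152219, -0.59729204,  0.2303437 ]), 'tool_rot': array([ 9.89156880e-01,  1.46858662e-01,  2.64373745e-05, -1.09479025e-03]), 'force': array([ 0.52638227,  0.2836992 , -0.48396261]), 'ft_torque': array([0.00348238, 0.02140141, 0.0223414 ]), 'gripper_force': 0.0, 'finger_gap': 1.0038273452416941}
top [[0.029, -0.999, 0.04, 0.548], [-0.999, -0.03, -0.028, 0.022], [0.029, -0.039, -0.999, 1.107], [0.0, 0.0, 0.0, 1.0]]
rod_a 0.8 [294.6 245. ] [ 0.4547 -0.124   0.05  ]
rod_a 0.73 [178.2 223.6] [0.5012 0.1751 0.05  ]
rod_a 0.69 [236.8 229.9] [0.4893 0.0254 0.05  ]
pad_grip 0.84 [391.2 245.3] [ 0.4613 -0.3706  0.06  ]
pad_grip 0.73 [293.8 248.9] [ 0.4456 -0.1208  0.06  ]
pad 0.98 [384.3 240.4] 
[... 526 characters left out ...]
0.05  ]
rod_a 0.71 [221.4 163.9] [ 0.4457 -0.1322  0.05  ]
rod_a 0.57 [314.  177.2] [0.48   0.1748 0.05  ]
pad_grip 0.56 [148.3 158.6] [ 0.4618 -0.3786  0.06  ]
pad_grip 0.47 [151.5 174.1] [ 0.5459 -0.3345  0.06  ]
pad_grip 0.28 [289.7 241. ] [0.776 0.119 0.06 ]
pad 0.81 [149.7 172.6] [ 0.4594 -0.3871  0.    ]
tray 0.81 [378.1 202.3] [0.5168 0.3778 0.    ]
tray 0.25 [268.6 188.5] [0.4932 0.0325 0.    ]
plate 0.71 [265.5 187.5] [0.4893 0.0218 0.    ]
plate 0.39 [289.2 240.1] [0.7153 0.1162 0.    ]
bulb 0.69 [289.8 240.4] [0.7162 0.1179 0.    ]
bulb 0.47 [151.1 177.4] [ 0.4858 -0.3717  0.    ]
spanner 0.72 [215.5 240.9] [ 0.7458 -0.0845  0.    ]
pot 0.75 [157.6 227.1] [ 0.7153 -0.2622  0.    ]
```

View pics/top0.png

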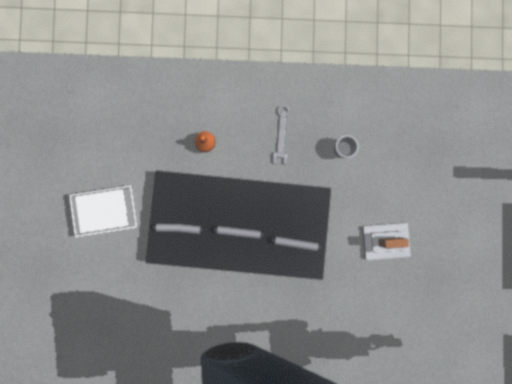

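The top view shows the pad at (390,243), right (-y) of the plate. The rods are at (296,243), (239,232) and (178,229), and the tray is at (103,211).

```bash
cat >> h.py <<'E'
def rects(n,q,z,k=1,C=None):
    C=C or cam(n);out=[]
    for m in manip.masks_of(n,q)[:k]:
        p=np.argwhere(m['pixels'])[:,::-1]
        w=np.array([at(n,x,z,C)[:2] for x in p]).astype(np.float32)
        r=cv2.minAreaRect(w*1000)
        u,s,vt=np.linalg.svd(w-w.mean(0),full_matrices=False);d=vt[0]*np.sign(vt[0][1])
        out.append((round(m['p'],2),np.round(r[0],1),np.round(r[1],1),round(r[2],1),'mean',(w.mean(0)*1000).round(1),'yaw',np.degrees(np.arctan2(-d[0],d[1])).round(1)))
    return out
E
python3 - <<'E'
from h import *
manip.snapshot('top')
for q,z,k in(('plate',.04,1),('rod_a',.05,4),('pad',.01,1),('tray',.035,1)):
    for r in rects('top',q,z,k):print(q,r)
s=manip.sense();print(R.from_quat(s['tool_rot']).as_matrix().round(3))
print(np.array(manip.get_calibration('wrist')['tool_from_camera']).round(3))
E
```

```text
plate (0.8, array([502.9,  21.8]), array([461.2, 243.7]), 86.1, 'mean', array([504. ,  22.5], dtype=float32), 'yaw', np.float32(-3.6))
rod_a (0.66, array([484.4,  20.9]), array([126.6,  23. ]), 84.1, 'mean', array([484.5,  21.1], dtype=float32), 'yaw', np.float32(-5.6))
rod_a (0.59, array([491.2, 176.3]), array([119.8,  19.7]), 88.6, 'mean', array([490.8, 175. ], dtype=float32), 'yaw', np.float32(-2.1))
rod_a (0.59, array([ 459.7, -126.2]), array([123.5,  24.8]), 81.9, 'mean', array([ 460., -123.], dtype=float32), 'yaw', np.float32(-8.0))
pad (0.73, array([ 469.4, -374.8]), array([ 90.7, 123.8]), 5.8, 'mean', array([ 469.3, -374.3], dtype=float32), 'yaw', np.float32(4.3))
tray (0.83, array([530. , 367.2]), array([113.8, 170.2]), 10.6, 'mean', array([529.6, 367.5], dtype=float32), 'yaw', np.float32(9.1))
[[ 0.957  0.29   0.   ]
 [ 0.29  -0.957  0.   ]
 [ 0.    -0.    -1.   ]]
[[-0.001 -0.963 -0.271  0.068]
 [ 1.    -0.001 -0.     0.   ]
 [ 0.    -0.271  0.963 -0.143]
 [ 0.     0.     0.     1.   ]]
```

Emit:
{"fn": "step_arm", "kwargs": {
  "targets": "336 -132 40 -78;336 -132 40 -78;336 -132 40 -78;336 -132 40 -78;336 -132 40 -78;336 -132 40 -78;336 -132 40 -78;336 -132 40 -78;336 -132 40 -78;336 -132 40 -78;336 -132 40 -78;336 -132 40 -78",
  "gripper": 0,
  "squeeze": 40
}}

```text
t: 2.35
tcp_pos: [0.4644, -0.3746, 0.1914]
tool_rot: [0.677, 0.736, -0.0, 0.0]
force: [-0.2, 0.9, -0.3]
finger_gap: 0.994
gripper_force: 0.0
```

```bash
cat >> h.py <<'E'
def tool():
    s=manip.sense();M=R.from_quat(s['tool_rot']).as_matrix()
    return s['tcp_pos'],np.degrees(np.arctan2(M[1,0],M[0,0])),M
def goto(xy):
    p,y,M=tool();d=np.array([xy[0]-p[0],xy[1]-p[1],0]);return (M.T@d*1000).round(1)
E
python3 - <<'E'
from h import *
print(tool()[:2],manip.sense()['t'])
C=cam('wrist');snap('wrist','w1')
for q,z in(('pad_grip',.06),('pad',0)):
    for m in manip.mark_of('wrist',q)[:2]:print(q,round(m['p'],2),at('wrist',m['position'],z,C))
print(rects('wrist','pad',.01,1,C))
E
```

```text
(array([ 0.46441998, -0.37458307,  0.19141051]), np.float64(94.71611082486338)) 2.35
pad_grip 0.9 [ 0.47   -0.3754  0.06  ]
pad 0.62 [ 0.4679 -0.3731  0.    ]
[(0.9, array([ 469.3, -376.7]), array([ 92.7, 121.3]), 6.3, 'mean', array([ 469.5, -373.9], dtype=float32), 'yaw', np.float32(5.6))]
```

View pics/w1.png

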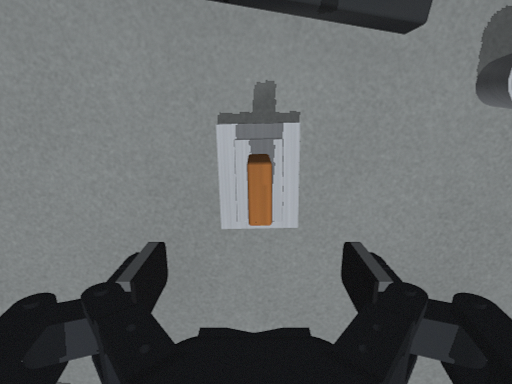

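The pad is centred at about (260,175) and roughly aligned with the fingers.

Emit:
{"fn": "step_arm", "kwargs": {
  "targets": "-0.5 5 40 -1.3;-0.5 5 80 -1.3;-0.5 5 120 -1.3;-0.5 5 140 -1.3;-0.5 5 148 -1.3;-0.5 5 148 -1.3;-0.5 5 148 -1.3"
}}

```text
t: 3.25
tcp_pos: [0.4704, -0.375, 0.0444]
tool_rot: [0.668, 0.744, -0.0, 0.001]
force: [0.3, -0.1, -0.2]
finger_gap: 0.997
gripper_force: 0.0
```

Emit:
{"fn": "step_arm", "kwargs": {
  "targets": "0 0 0 0;0 0 0 0;0 0 0 0;0 0 0 0;0 0 0 0;0 0 0 0;0 0 0 0;0 0 0 0;0 0 0 0",
  "gripper": 1,
  "squeeze": 45
}}

```text
t: 4.15
tcp_pos: [0.4699, -0.3743, 0.0435]
tool_rot: [0.668, 0.744, -0.0, 0.0]
force: [0.2, -0.2, 3.0]
finger_gap: 0.249
gripper_force: 47.9
```

```bash
python3 -c "
from h import *
print(tool()[:2],manip.sense()['finger_gap'],manip.sense()['gripper_force'],manip.sense()['force'])"
```

```text
(array([ 0.4698926 , -0.37427701,  0.04348608]), np.float64(96.19000077330543)) 0.24924150227659533 47.91598320007324 [ 0.20376982 -0.16674677  3.02231596]
```

Emit:
{"fn": "step_arm", "kwargs": {
  "targets": "0 0 -20 0;0 0 -55 0;0 0 -75 0;40 0 -75 3;80 0 -75 6;120 0 -75 9;160 0 -75 12;200 -0.6 -75 14.2;240 -0.6 -75 14.2;253.5 -0.6 -75 14.2;253.5 -0.6 -75 14.2;253.5 -0.6 -75 14.2"
}}

```text
t: 5.35
tcp_pos: [0.4428, -0.1231, 0.1182]
tool_rot: [0.755, 0.656, 0.0, 0.001]
force: [-0.3, -0.3, -2.6]
finger_gap: 0.253
gripper_force: 47.3
```

```bash
python3 - <<'E'
from h import *
print(tool()[:2],manip.sense()['force'])
C=cam('wrist');snap('wrist','w2');snap('scene','s2')
print(rects('wrist','rod_a',.05,3,C))
a=cv2.imread('pics/w2.png');b=cv2.imread('pics/s2.png');cv2.imwrite('pics/c2.png',cv2.resize(np.hstack([a,b[80:380]if 0 else b]),(800,300)))
E
```

```text
(array([ 0.44280435, -0.12307797,  0.11823713]), np.float64(82.02496375376126)) [-0.28976071 -0.28983279 -2.60524554]
[(0.56, array([481.9, -16.5]), array([52., 20.]), 84.7, 'mean', array([482.2, -14. ], dtype=float32), 'yaw', np.float32(-4.8))]
```

View pics/c2.png

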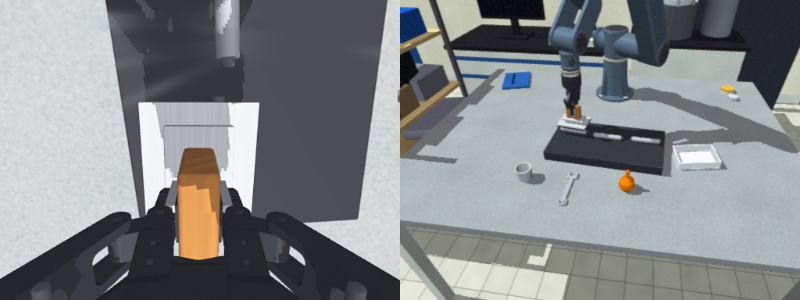

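The pad is held level above the first rod. The wrist view shows the next rod's end at about (228,30) in the combined picture.

Emit:
{"fn": "step_arm", "kwargs": {
  "targets": "0 0 8 0;0 0 12 0;0 0 13 0;0 0 13 0"
}}

```text
t: 5.9
tcp_pos: [0.4416, -0.1223, 0.1048]
tool_rot: [0.755, 0.656, -0.0, -0.001]
force: [0.3, -0.3, -3.0]
finger_gap: 0.254
gripper_force: 47.3
```

Emit:
{"fn": "step_arm", "kwargs": {
  "targets": "0 0 0.3 0;0 0 0.6 0;0 0 0.6 0"
}}

```text
t: 6.2
tcp_pos: [0.4419, -0.1222, 0.1048]
tool_rot: [0.755, 0.656, 0.0, 0.0]
force: [0.1, -0.2, -2.8]
finger_gap: 0.248
gripper_force: 47.3
```

Emit:
{"fn": "step_arm", "kwargs": {
  "targets": "0 0 0.3 0;0 0 0.6 0;0 0 0.6 0"
}}

```text
t: 6.5
tcp_pos: [0.442, -0.1222, 0.1042]
tool_rot: [0.755, 0.656, 0.0, 0.0]
force: [-1.1, 0.1, -1.4]
finger_gap: 0.25
gripper_force: 47.4
```

Emit:
{"fn": "step_arm", "kwargs": {
  "targets": "0 0 0.2 0;0 0 0.4 0;0 0 0.4 0"
}}

```text
t: 6.8
tcp_pos: [0.442, -0.1222, 0.1039]
tool_rot: [0.755, 0.656, 0.0, 0.0]
force: [0.7, 1.2, 0.2]
finger_gap: 0.252
gripper_force: 47.7
```

Emit:
{"fn": "step_arm", "kwargs": {
  "targets": "0 2 0 0;0 4 0 0;0 6 0 0;0 8 0 0"
}}

```text
t: 7.2
tcp_pos: [0.4501, -0.1233, 0.1038]
tool_rot: [0.755, 0.656, 0.0, 0.0]
force: [0.6, 0.2, 0.7]
finger_gap: 0.254
gripper_force: 47.7
```

Emit:
{"fn": "step_arm", "kwargs": {
  "targets": "0 2.5 0 0;0 5 0 0;0 7 0 0;0 7 0 0"
}}

```text
t: 7.6
tcp_pos: [0.4572, -0.1243, 0.1037]
tool_rot: [0.755, 0.656, 0.0, 0.0]
force: [0.4, 1.3, 2.0]
finger_gap: 0.248
gripper_force: 47.7
```

Emit:
{"fn": "step_arm", "kwargs": {
  "targets": "0 3 -0.2 0;0 6 -0.2 0;0 9 -0.2 0;0 9 -0.2 0"
}}

```text
t: 8.0
tcp_pos: [0.4663, -0.1257, 0.1039]
tool_rot: [0.755, 0.656, 0.0, 0.0]
force: [1.1, 1.3, -0.2]
finger_gap: 0.253
gripper_force: 47.7
```

Straight. Roll on to about 72 mm of pad travel in total.

Emit:
{"fn": "step_arm", "kwargs": {
  "targets": "0 5 0 0;0 10 0 0;0 15 0 0;0 20 0 0;0 25 0 0;0 30 0 0;0 30 0 0"
}}

```text
t: 8.7
tcp_pos: [0.4965, -0.13, 0.104]
tool_rot: [0.755, 0.656, 0.0, 0.001]
force: [0.8, 1.1, 0.3]
finger_gap: 0.253
gripper_force: 47.7
```

```bash
python3 - <<'E'
from h import *
print(tool()[:2],manip.sense()['force'])
manip.snapshot('top')
print(rects('top','rod_a',.05,4))
E
```

```text
(array([ 0.49648935, -0.13002767,  0.10395431]), np.float64(82.00376078413893)) [0.82266032 1.14643264 0.30278537]
[(0.87, array([484.2,  22. ]), array([123.6,  23.3]), 86.6, 'mean', array([484.6,  20.6], dtype=float32), 'yaw', np.float32(-4.3)), (0.85, array([491.1, 176.4]), array([120.1,  21. ]), 87.2, 'mean', array([491.3, 178. ], dtype=float32), 'yaw', np.float32(-1.7))]
```

Emit:
{"fn": "step_arm", "kwargs": {
  "targets": "0 5 0 0;0 10 0 0;0 15 0 0;0 20 0 0;0 20 0 0;0 20 0 0"
}}

```text
t: 9.4
tcp_pos: [0.5154, -0.1326, 0.1039]
tool_rot: [0.755, 0.656, -0.0, 0.0]
force: [0.1, -0.2, -0.2]
finger_gap: 0.247
gripper_force: 47.7
```

Emit:
{"fn": "step_arm", "kwargs": {
  "targets": "0 0 -0.4 0;0 0 -0.8 0;0 0 -1.5 0;0 0 -6 0;0 0 -15 0;0 0 -15 0"
}}

```text
t: 10.0
tcp_pos: [0.5161, -0.1329, 0.1203]
tool_rot: [0.755, 0.656, 0.001, 0.001]
force: [0.1, -0.4, -2.8]
finger_gap: 0.247
gripper_force: 47.4
```

Emit:
{"fn": "step_arm", "kwargs": {
  "targets": "35 -17 0 -1;70 -34 0 -2;105 -51 0 -3.5;140 -68 0 -3.5;147 -70.6 0 -3.5;147 -70.6 0 -3.5;147 -70.6 8 -3.5;147 -70.6 13 -3.5;147 -70.6 14 -3.5;147 -70.6 14 -3.5"
}}

```text
t: 11.0
tcp_pos: [0.466, 0.022, 0.1045]
tool_rot: [0.735, 0.678, -0.0, -0.0]
force: [0.7, -0.5, -2.8]
finger_gap: 0.255
gripper_force: 47.4
```

```bash
python3 - <<'E'
from h import *
print(tool()[:2],manip.sense()['force'])
manip.snapshot('top')
print(rects('top','rod_a',.05,4))
E
```

```text
(array([0.46598844, 0.021995  , 0.10445503]), np.float64(85.40680514277977)) [ 0.65177646 -0.50110773 -2.77173691]
[(0.8, array([492.4, 176.1]), array([125.,  24.]), 86.9, 'mean', array([491.1, 175.2], dtype=float32), 'yaw', np.float32(-2.5)), (0.76, array([ 496.5, -130.2]), array([122.9,  19.8]), 82.7, 'mean', array([ 496.7, -128.5], dtype=float32), 'yaw', np.float32(-7.3))]
```

Emit:
{"fn": "step_arm", "kwargs": {
  "targets": "0 0 0.3 0;0 0 0.6 0;0 0 0.6 0"
}}

```text
t: 11.4
tcp_pos: [0.4657, 0.0229, 0.1043]
tool_rot: [0.734, 0.679, 0.0, 0.0]
force: [0.2, 0.0, -1.5]
finger_gap: 0.249
gripper_force: 47.4
```

Emit:
{"fn": "step_arm", "kwargs": {
  "targets": "0 0 0.2 0;0 0 0.3 0;0 0 0.3 0"
}}

```text
t: 11.7
tcp_pos: [0.4659, 0.0229, 0.1042]
tool_rot: [0.734, 0.679, 0.0, 0.0]
force: [-0.9, 0.9, -0.4]
finger_gap: 0.252
gripper_force: 47.4
```

Emit:
{"fn": "step_arm", "kwargs": {
  "targets": "0 2 0 0;0 4 0 0;0 6 0 0;0 8 0 0"
}}

```text
t: 12.1
tcp_pos: [0.4741, 0.0222, 0.1041]
tool_rot: [0.734, 0.679, 0.0, 0.0]
force: [-0.1, -0.1, -0.8]
finger_gap: 0.249
gripper_force: 47.5
```

Emit:
{"fn": "step_arm", "kwargs": {
  "targets": "0 2.5 0 0;0 5 0 0;0 7 0 0;0 7 0 0"
}}

```text
t: 12.5
tcp_pos: [0.4813, 0.0216, 0.104]
tool_rot: [0.734, 0.679, 0.0, 0.0]
force: [0.4, 0.1, -0.8]
finger_gap: 0.252
gripper_force: 47.5
```

Emit:
{"fn": "step_arm", "kwargs": {
  "targets": "0 3 0.1 0;0 6 0.1 0;0 9 0.1 0;0 9 0.1 0"
}}

```text
t: 12.9
tcp_pos: [0.4905, 0.0208, 0.104]
tool_rot: [0.734, 0.679, 0.0, 0.001]
force: [0.5, -0.9, -0.1]
finger_gap: 0.249
gripper_force: 47.6
```

Emit:
{"fn": "step_arm", "kwargs": {
  "targets": "0 5 0 0;0 10 0 0;0 15 0 0;0 20 0 0;0 25 0 0;0 30 0 0;0 35 0 0;0 40 0 0;0 45 0 0;0 51 0 0;0 51 0 0;0 51 0 0"
}}

```text
t: 14.1
tcp_pos: [0.5406, 0.017, 0.1039]
tool_rot: [0.734, 0.679, 0.0, 0.0]
force: [-0.7, -1.2, 0.6]
finger_gap: 0.254
gripper_force: 47.7
```

Emit:
{"fn": "step_arm", "kwargs": {
  "targets": "0 0 -0.4 0;0 0 -0.8 0;0 0 -1.5 0;0 0 -6 0;0 0 -15 0;0 0 -15 0"
}}

```text
t: 14.7
tcp_pos: [0.5415, 0.0169, 0.1203]
tool_rot: [0.734, 0.679, 0.001, 0.001]
force: [0.4, 1.0, -3.1]
finger_gap: 0.251
gripper_force: 47.4
```

Emit:
{"fn": "step_arm", "kwargs": {
  "targets": "35 -18 0 -1;70 -37 0 -2;105 -56 0 -2.3;140 -74 0 -2.3;154 -80.6 0 -2.3;154 -80.6 0 -2.3;154 -80.6 8 -2.3;154 -80.6 13 -2.3;154 -80.6 14 -2.3;154 -80.6 14 -2.3"
}}

```text
t: 15.7
tcp_pos: [0.4725, 0.176, 0.1045]
tool_rot: [0.721, 0.693, -0.0, -0.0]
force: [-0.6, -0.1, -3.0]
finger_gap: 0.251
gripper_force: 47.5
```

```bash
python3 - <<'E'
from h import *
print(tool()[:2],manip.sense()['force'])
manip.snapshot('top')
print(rects('top','rod_a',.05,4))
E
```

```text
(array([0.47253927, 0.17596656, 0.1044742 ]), np.float64(87.69874734750064)) [-0.5805902  -0.05137767 -3.02585211]
[(0.89, array([ 496.5, -131.7]), array([125.8,  20.7]), 82.2, 'mean', array([ 496.4, -131.3], dtype=float32), 'yaw', np.float32(-7.9)), (0.66, array([522.5,  16.8]), array([126.6,  22.1]), 85.0, 'mean', array([521.9,  16.6], dtype=float32), 'yaw', np.float32(-5.2))]
```

Emit:
{"fn": "step_arm", "kwargs": {
  "targets": "0 0 0.3 0;0 0 0.6 0;0 0 0.6 0"
}}

```text
t: 16.1
tcp_pos: [0.4722, 0.1768, 0.1043]
tool_rot: [0.721, 0.693, 0.0, -0.0]
force: [-0.7, -0.2, -2.6]
finger_gap: 0.255
gripper_force: 47.5
```

Emit:
{"fn": "step_arm", "kwargs": {
  "targets": "0 0 0.2 0;0 0 0.4 0;0 0 0.4 0"
}}

```text
t: 16.4
tcp_pos: [0.4723, 0.1769, 0.1041]
tool_rot: [0.721, 0.693, 0.0, 0.0]
force: [0.2, -0.4, -0.4]
finger_gap: 0.252
gripper_force: 47.5
```

Emit:
{"fn": "step_arm", "kwargs": {
  "targets": "0 1.5 0 0;0 3 0 0;0 4 0 0"
}}

```text
t: 16.7
tcp_pos: [0.4766, 0.1767, 0.1041]
tool_rot: [0.721, 0.693, 0.0, 0.0]
force: [-0.5, 0.2, 1.3]
finger_gap: 0.249
gripper_force: 47.6
```

Emit:
{"fn": "step_arm", "kwargs": {
  "targets": "0 1.5 0 0;0 3 0 0;0 3 0 0"
}}

```text
t: 17.0
tcp_pos: [0.4799, 0.1766, 0.1042]
tool_rot: [0.721, 0.693, 0.0, 0.0]
force: [1.2, 0.2, 3.1]
finger_gap: 0.251
gripper_force: 48.0
```

The rod pushes back (about 6 N), so it is the bent one. I'll roll it back gently and lift off.

Emit:
{"fn": "step_arm", "kwargs": {
  "targets": "0 -2 0 0;0 -4 0 0;0 -6 0 0;0 -7 0 0;0 -7 0 0;0 -7 -0.5 0;0 -7 -1 0;0 -7 -6 0;0 -7 -20 0;0 -7 -30 0"
}}

```text
t: 18.0
tcp_pos: [0.4721, 0.1768, 0.1344]
tool_rot: [0.721, 0.693, -0.0, -0.0]
force: [-0.8, 1.1, -3.4]
finger_gap: 0.251
gripper_force: 47.3
```

```bash
python3 - <<'E'
from h import *
print(tool()[:2],manip.sense()['force'],manip.sense()['t'])
print(goto((.470,-.3743)))
E
```

```text
(array([0.47214039, 0.17683825, 0.13439371]), np.float64(87.78969251663132)) [-0.77332655  1.05791573 -3.42951699] 18.0
[-550.8   19.1    0. ]
```

Emit:
{"fn": "step_arm", "kwargs": {
  "targets": "-45 1.5 0 0;-90 3 0 0;-135 4.5 0 0;-180 6 0 0;-225 7.5 0 0;-270 9 0 0;-315 11 0 0;-360 12.5 0 0;-405 14 0 0;-450 16 0 0;-495 17.5 0 0;-540 19 0 0"
}}

```text
t: 19.2
tcp_pos: [0.4699, -0.3653, 0.1342]
tool_rot: [0.721, 0.693, 0.0, -0.0]
force: [1.8, -0.8, -2.2]
finger_gap: 0.252
gripper_force: 47.3
```

Emit:
{"fn": "step_arm", "kwargs": {
  "targets": "-11 0 0 0;-11 0 20 0;-11 0 50 0;-11 0 75 0;-11 0 85 0;-11 0 88 0;-11 0 88 0"
}}

```text
t: 19.9
tcp_pos: [0.4703, -0.3745, 0.0462]
tool_rot: [0.721, 0.693, 0.0, 0.0]
force: [-0.8, 0.4, -1.8]
finger_gap: 0.249
gripper_force: 47.1
```

Emit:
{"fn": "step_arm", "kwargs": {
  "targets": "0 0 1 0;0 0 2 0;0 0 2.3 0;0 0 2.3 0"
}}

```text
t: 20.3
tcp_pos: [0.4703, -0.3747, 0.0443]
tool_rot: [0.721, 0.693, -0.0, 0.001]
force: [-0.1, 1.1, -0.9]
finger_gap: 0.253
gripper_force: 47.5
```

Emit:
{"fn": "step_arm", "kwargs": {
  "targets": "0 0 0.4 0;0 0 0.4 0"
}}

```text
t: 20.5
tcp_pos: [0.4702, -0.3747, 0.0438]
tool_rot: [0.721, 0.693, 0.0, 0.0]
force: [-0.0, 0.1, 1.5]
finger_gap: 0.251
gripper_force: 47.8
```

Emit:
{"fn": "step_arm", "kwargs": {
  "targets": "0 0 0 0;0 0 0 0;0 0 0 0;0 0 0 0;0 0 0 0;0 0 0 0;0 0 0 0",
  "gripper": 0
}}

```text
t: 21.2
tcp_pos: [0.47, -0.3744, 0.0432]
tool_rot: [0.721, 0.693, 0.0, -0.0]
force: [0.5, -0.0, -0.8]
finger_gap: 1.0
gripper_force: 0.0
```

Emit:
{"fn": "step_arm", "kwargs": {
  "targets": "0 0 -20 0;0 0 -60 0;0 0 -100 0;0 0 -140 0;0 0 -140 0"
}}

```text
t: 21.7
tcp_pos: [0.4728, -0.3774, 0.1894]
tool_rot: [0.721, 0.693, -0.0, 0.006]
force: [0.3, -0.8, 0.2]
finger_gap: 1.0
gripper_force: 0.0
```

```bash
python3 - <<'E'
from h import *
print(tool()[:2],manip.sense()['finger_gap'])
C=cam('wrist');manip.snapshot('wrist');print(rects('wrist','pad',.01,1,C))
snap('top','t4');print(*rects('top','rod_a',.05,4),sep='\n');print(goto((.475,.165)))
E
```

```text
(array([ 0.47275656, -0.37742178,  0.18938128]), np.float64(87.80161945047226)) 0.9996878330432206
[(0.95, array([ 469.9, -377.3]), array([120.9,  91.3]), 87.6, 'mean', array([ 470.4, -374. ], dtype=float32), 'yaw', np.float32(-1.9))]
(0.87, array([491.1, 176.2]), array([124.6,  20.5]), 87.3, 'mean', array([490.1, 174.3], dtype=float32), 'yaw', np.float32(-1.6))
(0.84, array([521.8,  15.4]), array([114.1,  20.3]), 84.5, 'mean', array([521.1,  10.6], dtype=float32), 'yaw', np.float32(-5.0))
(0.55, array([ 495.3, -131.3]), array([126.3,  22.4]), 82.2, 'mean', array([ 495.7, -132.1], dtype=float32), 'yaw', np.float32(-8.3))
[538.4 -14.9   1.1]
```

View pics/t4.png

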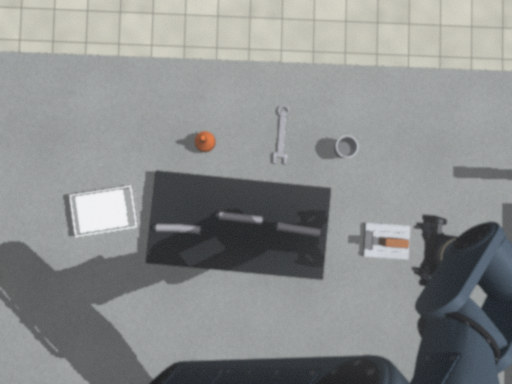

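The pad is standing at (390,242), and the bent rod is still in its lane at (178,229). The other two rods have rolled forward.

Emit:
{"fn": "step_arm", "kwargs": {
  "targets": "45 0 0 0;90 0 0 0;135 0 0 0;180 0 0 0;225 0 0 0;270 0 0 0;315 0 0 0;360 0 0 0;405 0 0 0;450 0 0 0;495 0 0 0;540 0 0 0"
}}

```text
t: 23.1
tcp_pos: [0.4894, 0.1668, 0.1814]
tool_rot: [0.721, 0.693, -0.002, -0.001]
force: [0.1, 0.4, 0.8]
finger_gap: 1.003
gripper_force: 0.0
```

Emit:
{"fn": "step_arm", "kwargs": {
  "targets": "10 0 0 0;10 0 0 0;10 0 0 0"
}}

```text
t: 23.4
tcp_pos: [0.4904, 0.1742, 0.1821]
tool_rot: [0.721, 0.693, -0.001, -0.001]
force: [-1.1, -0.5, -0.2]
finger_gap: 1.001
gripper_force: 0.0
```

```bash
python3 - <<'E'
from h import *
print(tool()[:2],manip.sense()['t'])
C=cam('wrist');snap('wrist','w5');print(*rects('wrist','rod_a',.05,2,C),sep='\n')
E
```

```text
(array([0.49044012, 0.17420176, 0.18213308]), np.float64(87.7930423295966)) 23.4
(0.78, array([491.5, 173.9]), array([127.9,  21.8]), 87.8, 'mean', array([491.2, 177.7], dtype=float32), 'yaw', np.float32(-2.0))
(0.55, array([524.9,  47.3]), array([72.3, 20.3]), 84.7, 'mean', array([524.9,  47. ], dtype=float32), 'yaw', np.float32(-4.8))
```

View pics/w5.png

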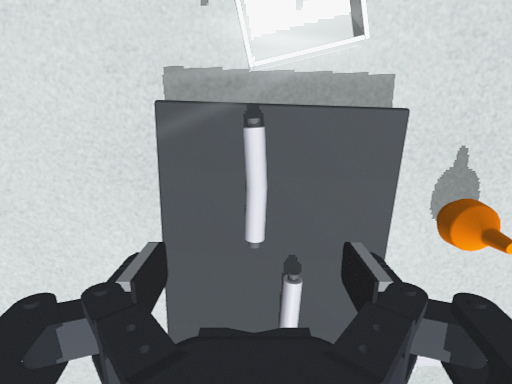

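The bow shows in the wrist picture, from (255,120) to (255,245), so this rod is bent. Now I'll grasp it at its middle.

Emit:
{"fn": "step_arm", "kwargs": {
  "targets": "0 1 40 0;0 1 80 0;0 1 115 0;0 1 130 0;0 1 139 0;0 1 139 0;0 1 139 0"
}}

```text
t: 24.2
tcp_pos: [0.4929, 0.1745, 0.0448]
tool_rot: [0.721, 0.693, 0.0, 0.0]
force: [-0.2, 0.5, -0.2]
finger_gap: 1.001
gripper_force: 0.0
```

Emit:
{"fn": "step_arm", "kwargs": {
  "targets": "0 0 0 0;0 0 0 0;0 0 0 0;0 0 0 0;0 0 0 0;0 0 0 0;0 0 0 0;0 0 0 0",
  "gripper": 1,
  "squeeze": 40
}}

```text
t: 25.0
tcp_pos: [0.4923, 0.1752, 0.0448]
tool_rot: [0.721, 0.693, 0.0, 0.0]
force: [-1.1, -0.9, 5.5]
finger_gap: 0.216
gripper_force: 39.1
```

Emit:
{"fn": "step_arm", "kwargs": {
  "targets": "0 0 -15 0;0 0 -40 0;0 0 -60 0;0 0 -60 0"
}}

```text
t: 25.4
tcp_pos: [0.4937, 0.1754, 0.1059]
tool_rot: [0.721, 0.693, 0.002, 0.001]
force: [1.5, 0.5, -2.3]
finger_gap: 0.217
gripper_force: 40.0
```

```bash
python3 - <<'E'
from h import *
print(tool()[:2],manip.sense()['force'],manip.sense()['finger_gap'],manip.sense()['t'])
C=cam('wrist');snap('wrist','w6');print(*rects('wrist','tray',.035,1,C))
manip.snapshot('top');print(*rects('top','tray',.035,1));print(goto((.530,.367)))
E
```

```text
(array([0.4936555 , 0.17540583, 0.10587705]), np.float64(87.80136586965854)) [ 1.47066273  0.49657524 -2.31114941] 0.2169812993999105 25.4
(0.67, array([539.7, 293.8]), array([ 35.2, 113.3]), 87.9, 'mean', array([532.4, 299.1], dtype=float32), 'yaw', np.float32(-86.4))
(0.67, array([528.4, 368.7]), array([112.6, 170.1]), 10.8, 'mean', array([534.3, 375.5], dtype=float32), 'yaw', np.float32(21.9))
[193.4  31.5  -0.2]
```

View pics/w6.png

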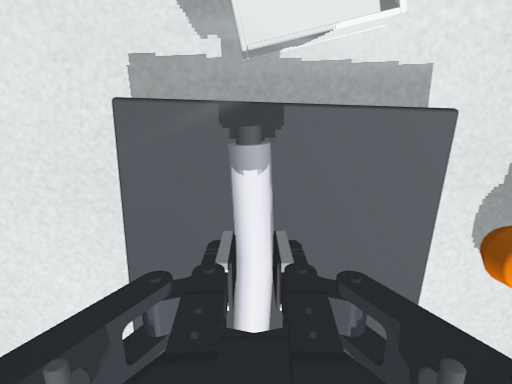

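Emit:
{"fn": "step_arm", "kwargs": {
  "targets": "40 6 0 -3;80 12 0 -6;120 18 0 -9;160 24 0 -12;198 28.5 0 -12.7;198 28.5 0 -12.7;198 28.5 0 -12.7"
}}

```text
t: 26.3
tcp_pos: [0.5268, 0.372, 0.1021]
tool_rot: [0.639, 0.769, -0.002, -0.001]
force: [-0.3, -0.8, -2.5]
finger_gap: 0.215
gripper_force: 39.9
```

```bash
python3 - <<'E'
from h import *
print(tool()[:2],manip.sense()['force'])
snap('wrist','w7');snap('top','t7')
a=cv2.imread('pics/w7.png');b=cv2.imread('pics/t7.png')[150:290,20:210]
cv2.imwrite('pics/c7.png',np.hstack([cv2.resize(a,(400,300)),cv2.resize(b,(400,300))]))
E
```

```text
(array([0.52681052, 0.37203902, 0.10214339]), np.float64(100.60412350227377)) [-0.30231249 -0.81466507 -2.54382982]
```

View pics/c7.png

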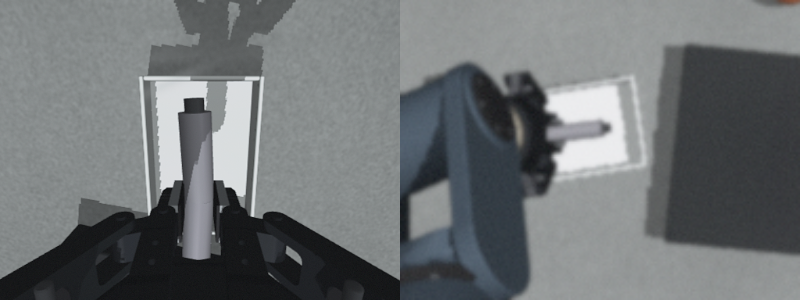

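Emit:
{"fn": "step_arm", "kwargs": {
  "targets": "0 0 30 0;0 0 60 0;0 0 75 0;0 0 85 0;0 0 85 0"
}}

```text
t: 26.9
tcp_pos: [0.5277, 0.3708, 0.018]
tool_rot: [0.64, 0.768, -0.001, -0.001]
force: [0.4, 1.1, -2.5]
finger_gap: 0.216
gripper_force: 39.9
```

Emit:
{"fn": "step_arm", "kwargs": {
  "targets": "0 0 2 0;0 0 4 0;0 0 6 0;0 0 6 0"
}}

```text
t: 27.3
tcp_pos: [0.5284, 0.372, 0.0136]
tool_rot: [0.639, 0.769, 0.0, 0.0]
force: [-0.6, 0.4, -2.4]
finger_gap: 0.211
gripper_force: 39.9
```

Emit:
{"fn": "step_arm", "kwargs": {
  "targets": "0 0 1 0;0 0 2 0;0 0 2 0;0 0 2 0"
}}

```text
t: 27.7
tcp_pos: [0.5283, 0.3719, 0.0112]
tool_rot: [0.639, 0.769, -0.0, -0.0]
force: [-0.5, 0.7, -2.6]
finger_gap: 0.215
gripper_force: 39.9
```

Emit:
{"fn": "step_arm", "kwargs": {
  "targets": "0 0 0.7 0;0 0 1.2 0;0 0 1.2 0"
}}

```text
t: 28.0
tcp_pos: [0.5282, 0.3718, 0.0099]
tool_rot: [0.64, 0.769, -0.0, -0.0]
force: [0.5, 0.7, -2.7]
finger_gap: 0.219
gripper_force: 39.9
```

Emit:
{"fn": "step_arm", "kwargs": {
  "targets": "0 0 0 0;0 0 0 0;0 0 0 0;0 0 0 0;0 0 0 0",
  "gripper": 0.6
}}

```text
t: 28.5
tcp_pos: [0.5284, 0.3719, 0.0102]
tool_rot: [0.639, 0.769, 0.0, 0.0]
force: [0.4, -0.1, -0.2]
finger_gap: 0.404
gripper_force: 0.0
```

Emit:
{"fn": "step_arm", "kwargs": {
  "targets": "0 0 -10 0;0 0 -40 0;0 0 -80 0;0 0 -120 0;0 0 -150 0;0 0 -150 0;0 0 -150 0"
}}

```text
t: 29.2
tcp_pos: [0.5286, 0.372, 0.1616]
tool_rot: [0.639, 0.769, 0.001, 0.001]
force: [-0.2, 0.4, 0.4]
finger_gap: 0.403
gripper_force: 0.0
```

```bash
python3 - <<'E'
from h import *
print(tool()[:2],manip.sense()['finger_gap'])
snap('wrist','w8');snap('top','t8');print(*rects('top','rod_a',.05,4),sep='\n')
a=cv2.imread('pics/w8.png');b=cv2.imread('pics/t8.png')
cv2.imwrite('pics/c8.png',np.hstack([cv2.resize(a,(400,300)),cv2.resize(b,(400,300))]))
E
```

```text
(array([0.52855638, 0.37200563, 0.16156202]), np.float64(100.4961626036773)) 0.40276776390136254
(0.94, array([522.,  17.]), array([121.7,  19.7]), 84.5, 'mean', array([521.8,  16.7], dtype=float32), 'yaw', np.float32(-5.3))
(0.81, array([ 495.2, -131.7]), array([126.3,  22.4]), 82.2, 'mean', array([ 495.4, -132.4], dtype=float32), 'yaw', np.float32(-8.3))
(0.63, array([528.7, 360. ]), array([ 22.6, 120.4]), 10.7, 'mean', array([528. , 359.2], dtype=float32), 'yaw', np.float32(11.0))
```

View pics/c8.png

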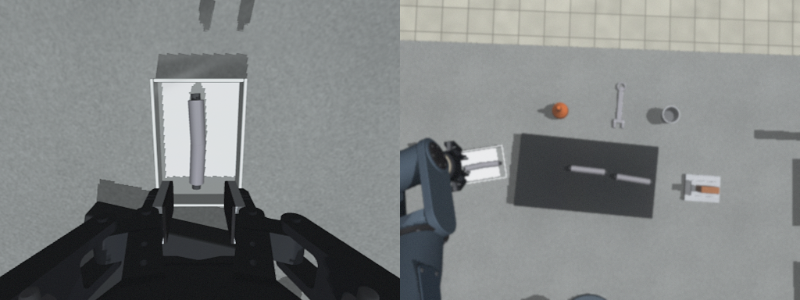

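The bent rod lies flat in the tray, at (197,140) in the wrist half. The two straight rods are on the plate about 37 mm on, the pad is standing, and the bystanders haven't moved.

```bash
python3 -c "
from station import manip
print(manip.sign_off())"
```

```text
the job is handed in; nothing more can be done
None
```

The job is handed in, though the sign-off returned no verdict: the bent rod lies in the reject tray, the two straight rods were rolled about 37 mm and left on the plate, and the pad is standing on the bench with everything let go.

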